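# Park the loaded tapping bar heavy end down

### The arm

A 6-joint arm with a two-finger parallel gripper is mounted at the origin on the work surface. World frame = base frame: x ahead of the robot, y to its left, z up, the work surface at z = 0. Lengths are in mm, angles in rad, forces in N, time in s.
With the tool pointing down it reaches from about 325 to 775 mm from the base axis. Payload 9.3 kg.
Tool frame: the origin (TCP) lies midway between the tips of the shut fingers; the grasp point (between the pads) lies bot.grip_depth behind it (bot.grip_depth is the distance from the TCP to the grasp point, in mm); z points along the fingers, y is the line along which they close (so a half turn about z gives the same grasp; the last joint's range is limited). The gripper opens to 85 mm and grips with 20 to 120 N. Pads are 22 mm wide; open, the fingers measure 114 mm over their backs; the gripper's body (76 mm by 85 mm) begins 54 mm behind the grasp point. The pads swing forward as they close: fully open they stand 13 mm farther back than shut.
Start: joints at [-1.37, 0.259, 0.021, 1.334, 0, 1.418], TCP at [190.549, -515.934, 231.279] pointing down, gripper open.
Joint ranges: [-3.04, 3.04], [-0.91, 1.82], [-1.04, 1.36], [-1.92, 1.95], [-1.52, 1.45], [-3.14, 3.14]. Speed limits (rad/s): [2.22, 2.22, 2.79, 3.14, 3.14, 3.14].

### API

Orientations are given as a 3x3 rotation matrix whose columns are the frame's x, y, z axes.
In Python, from workcell import bot, camrig, workorder gives the robot as it stands (bot), with the cameras (camrig) and the job (workorder).
- The arm moves only by the shell command python3 inch.py FILE [FORCE], which reads ROWS from the file FILE. ROWS is a JSON list of rows, 1 to 8 of them, each written [[dx, dy, dz], [rx, ry, rz], opening]: dx, dy, dz in units of 100 mm, then a rotation vector rx, ry, rz in units of 0.1 rad, then the opening from 0.0 (shut) to 1.0 (fully open); each row shifts and turns the commanded pose from where the row before left it, along the tool's axes as they then stand; what a row does not reach is not made up. A row lasts 1/10 s, in which the tool goes at most 50 mm and 0.15 rad, less where a joint would pass 70% of its speed; a pose out of reach is approached as far as the arm can. The fingers move at their own pace and stop on an object; FORCE is the grip in N (left out, the last holds). Time passes only in rows, so rows that do not move let the fingers close. It prints the time, the measured TCP pose, the force, the opening and the grip force at its end. Input that does not fit is refused with a message, and nothing moves.
- bot.observe(): the state, without advancing time (a new reading comes with each control period).
- camrig.snapshot(name): name is "side" or "top"; returns a dict with "color" (420x560x3 uint8, red, green, blue), "camera_matrix" (3x3 intrinsics, pixels), "R" (3x3) and "t" (3): a world point X has camera coordinates R X + t. Camera axes: x right, y down, z forward; pixel columns grow to the right and rows downward; lengths in mm; the calibration is good to about 2 mm. A picture is of the moment at which its call begins. There is no depth.
- workorder.job_done(): hands the job in; it is judged then, once.
The state is a dict: "time_s": time; "joint_positions": joint angles; "qvel": joint speeds; "effort": joint torques, N m; "position": TCP position; "eef_rot": TCP orientation; "force": force on the tool from outside, world axes, zero at the start; "moment": the same for the moment, N m; "grip_width": opening from 0.0 (shut) to 1.0 (fully open); "gripper_force": force on a finger pad.
Only numpy, scipy, OpenCV 4.12 (cv2) and the standard library are available. Lean on these libraries where they do the work, as an engineer would, in place of code of your own. Each camera call takes 0.05 s, during which the arm holds its last target. There are 200 camera calls.

### The job

Put the double-ended tapping bar away in its sloping rest. One of its two look-alike ends is loaded: lift the bar to feel which end is heavy, and park it with the heavy end at the low foot of the rest. The rest has a keeper over its foot and a stop at its head, so bring the bar in steeper than the slope, slip the heavy end under the keeper, then swing the bar down until it lies flat in both saddles; let go, and leave the press and the other things on the bench undisturbed.

Things in the scene. Friction and masses are not known exactly. Their poses are not given: they have to be found in the camera images.
- bar: Loose bare-steel tapping bar lying flat on the bench, 140 mm long: square shaft 18 x 18 mm, 80 mm long, between two identical square end blocks, each 30 mm long and 26 x 26 mm. Origin: middle of the underside; its x axis runs along the bar, ends at x = -70 and +70 mm. On the bench the shaft spans heights 4 to 22 mm.
- bar_mid (a point): Middle of the bar, on its axis, 13 mm above its underside. Bar mass 0.35 to 0.45 kg; a slug (slug_c0) of about 0.2 kg is hidden in one end, 43 to 60 mm from here, so the centre of mass lies 19 to 35 mm towards that end. Which end it is varies and cannot be seen; lifted by the middle, the heavy end pulls down with 0.06 to 0.15 N m.
- bed: Bare aluminium bed of the fixed rest (grey posts, grey base plate 170 x 70 mm). Origin: middle of the floor's low edge, at the foot wall, 35 mm above the bench, on the robot's side. x runs up the slope (24 deg), y across, z square to the floor. Floor z = 0 in two saddles, x = 0-34 and 112-146 mm, 32 mm wide between walls 6 mm thick, 14 mm high.
- seat (a point): Middle of the parked bar, at x = 73, z = 13 mm of the bed (70 to 76 will do), axes as the bed's; the bar's length lies along x, its heavy end at the foot (-x). Between the saddles the bed is open but for a spine 22 mm wide with its top at z = -8 mm of the bed, so fingers can straddle the shaft.
- keeper (a point): Middle of the lower free edge of the keeper, at x = 14, z = 33 mm of the bed: a ledge 44 mm wide over the foot saddle, x = -8 to 14, z = 33 to 41 mm of the bed; the foot wall (inner face x = 0) carries it. The bar's heavy end goes under it; 10 to 15 degrees steeper than the bed, the bar passes.
- head_stop (a point): Middle of the inner top edge of the head stop, a low wall across the upper end, x = 146 to 154 mm of the bed, top at z = 10 mm. A bar kept parallel to the bed cannot pass over it and under the keeper.
- press: Small staking press, hammered grey C-frame, fixed to the bench beyond and between the bar and the rest. Origin: the middle of its underside; 75 mm (x) by 60 mm (y), 178 mm high.
- tin: Bystander: upright metal tin with a paper band, 44 mm diameter, 65 mm high; origin at the middle of its underside.
- holder: Bystander: brass ring lying flat (movement holder), 48 mm outside diameter, 26 mm high; origin at the middle of its underside.
- jar: Bystander: small upright glass jar, 40 mm diameter, 42 mm high; origin at the middle of its underside.
- driver: Bystander: small screwdriver lying on the bench, about 120 mm long; its own x axis points from handle to tip.

How it is judged (in metres and radians):
On the way, in this order (a step that is already met when the one before it is completed fails the run):
1. the bar is lifted clear of the bench (height (world z) of bar above 0.03 m), for 0.1 s.
2. the heavy end is under the keeper while the bar still stands at least 4 degrees steeper than the bed (x of bar_mid in the frame of bed between 0.05 and 0.079 m and y of bar_mid in the frame of bed between -0.009 and 0.009 m and z of bar_mid in the frame of bed between 0.012 and 0.045 m and x of slug_c0 in the frame of bed below 0.045 m and z of slug_c0 in the frame of bed below 0.033 m and angle between the x axis of bar and the x axis of bed, either way round above 0.07 rad), for 0.05 s.
At the end, for the whole second after the job is handed in: The bar rests, released and still, flat in both saddles of the rest with its heavy end at the foot under the keeper: the bar's middle 68 to 79 mm up the slope from the foot wall, 9 to 17 mm above the floor and within 6 mm of the centre line, the bar's length within 0.06 rad of the slope (x of bar_mid in the frame of bed between 0.068 and 0.079 m and y of bar_mid in the frame of bed between -0.006 and 0.006 m and z of bar_mid in the frame of bed between 0.009 and 0.017 m and x of slug_c0 in the frame of bed below 0.045 m and angle between the x axis of bar and the x axis of bed, either way round below 0.06 rad and linear speed of bar below 0.02 m/s); the robot touches nothing.
It fails at once if the tin is pushed more than 20 mm (distance of tin from where it was at the start of the episode above 0.02 m).
It fails at once if the holder is pushed more than 20 mm (distance of holder from where it was at the start of the episode above 0.02 m).
It fails at once if the jar is pushed more than 20 mm (distance of jar from where it was at the start of the episode above 0.02 m).
It fails at once if the driver is pushed more than 20 mm (distance of driver from where it was at the start of the episode above 0.02 m).
It fails at once if the press is struck or leant on with more than 10 N (contact force between press and anything else above 10 N).
It also fails if it takes over 64 s, if anything falls off the work surface, if the arm or the gripper's body presses on something with over 40 N, if the wrist force passes 120 N, or if a joint passes its speed limit or range.

## Working session

There is one attempt and no reset: what is moved stays moved. The work goes in short steps, Python scripts to look and compute and a shell command to move; the robot and the scene stay as the last step left them, time stands still between calls to the robot, and variables do not carry over. Pictures are saved under pics/ and viewed, at most 10 in all, crops included, and the job is handed in when it is done.

```bash
ls; mkdir -p pics
python3 - <<'E'
from workcell import bot, camrig, workorder
import cv2,numpy as np
for n in("side","top"):
    s=camrig.snapshot(n); cv2.imwrite(f"pics/{n}0.png",s["color"][:,:,::-1]); np.savez(f"{n}0.npz",**s)
    print(n,s["camera_matrix"].tolist(),(-s["R"].T@s["t"]).round(),s["R"].round(3).tolist())
print(bot.grip_depth,bot.observe())
E
```

```text
inch.py
pics
workcell.py
side [[419.01362870869957, 0.0, 280.52203187540505], [0.0, 419.01362870869957, 211.45125543121856], [0.0, 0.0, 1.0]] [239. 510. 768.] [[-0.826, -0.563, 0.0], [-0.419, 0.614, -0.669], [0.377, -0.553, -0.743]]
top [[515.514173444312, 0.0, 274.7941021772183], [0.0, 515.514173444312, 211.30735206440613], [0.0, 0.0, 1.0]] [ 480.   11. 1179.] [[-0.01, -1.0, 0.009], [-0.993, 0.009, -0.119], [0.119, -0.01, -0.993]]
18.700000000000003 {'time_s': 0.1, 'joint_positions': array([-1.36959684e+00,  2.59154032e-01,  2.08526959e-02,  1.33370942e+00,
        4.74693422e-05,  1.41824092e+00]), 'qvel': array([ 1.89501829e-03, -1.06527686e-03,  3.29944009e-03, -1.54869548e-03,
       -4.25241866e-04, -1.57320806e-05]), 'effort': array([ 5.65822120e-03, -5.56693053e+01,  3.45070159e+01,  1.16181979e-02,
       -9.11559118e-05,  2.23242046e-05]), 'position': array([ 190.51494701, -515.6893107 ,  230.72269274]), 'eef_rot': array([[ 9.38078582e-01,  3.46422481e-01, -1.96186431e-04],
       [ 3.46422459e-01, -9.38077844e-01,  1.19942205e-03],
       [ 2.31468617e-04, -1.19311552e-03, -9.99999261e-01]]), 'force': array([0.00276003, 0.61046819, 0.3016726 ]), 'moment': array([0.00445331, 0.00352804, 0.00773962]), 'gripper_force': 0.0, 'grip_width': 1.0025600270240684}
```

View pics/side0.png

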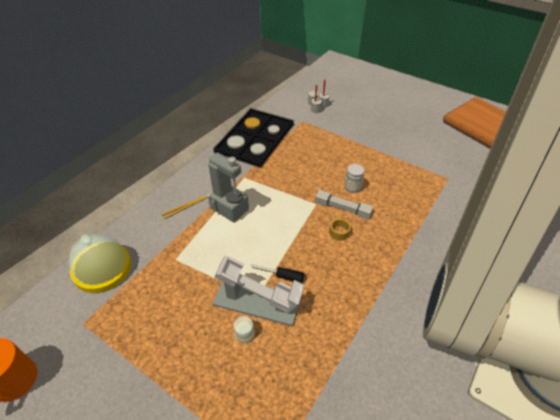

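View pics/top0.png

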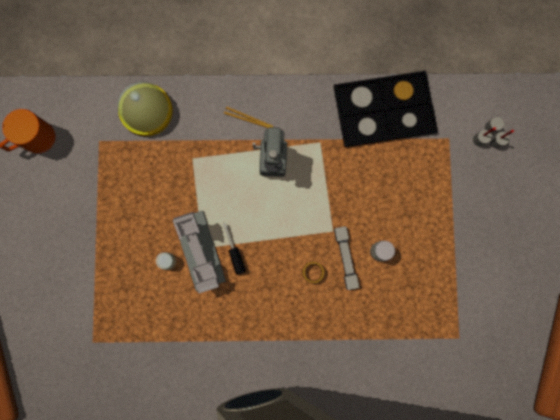

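The side view shows the bar at (344,205), the rest from its head (230,270) to its foot (290,297), and the press at (228,188). In the top view the bar runs (342,234)–(352,284) and the rest (190,222)–(205,285). I'll enlarge these for accurate picking.

Run:
```python
import cv2,numpy as np
T=cv2.imread("pics/top0.png");S=cv2.imread("pics/side0.png")
def c(I,u,v,w,h,k):
    J=cv2.resize(I[v:v+h,u:u+w],None,fx=k,fy=k,interpolation=cv2.INTER_CUBIC)
    for a in range(0,w,10): cv2.putText(J,str(u+a),(a*k,8),0,.28,(255,255,0),1); cv2.line(J,(a*k,10),(a*k,14),(255,255,0),1)
    for a in range(0,h,10): cv2.putText(J,str(v+a),(0,a*k+3),0,.28,(255,255,0),1)
    return J
# rest: top, side
cv2.imwrite("pics/rest.png",np.hstack([c(T,170,205,60,95,6),c(S,210,250,104,95,4)][:1]+[cv2.resize(c(S,210,250,100,95,4),(400,380)) if 0 else cv2.copyMakeBorder(c(S,210,250,104,95,4),0,190,0,0,0)]))
cv2.imwrite("pics/bar.png",np.hstack([c(T,325,220,50,75,7),c(S,310,185,64,40,7)] if 0 else [c(T,325,220,50,75,7),cv2.copyMakeBorder(c(S,310,185,64,40,7),0,245,0,0,0)]))
```

```text
(no output)
```

View pics/rest.png

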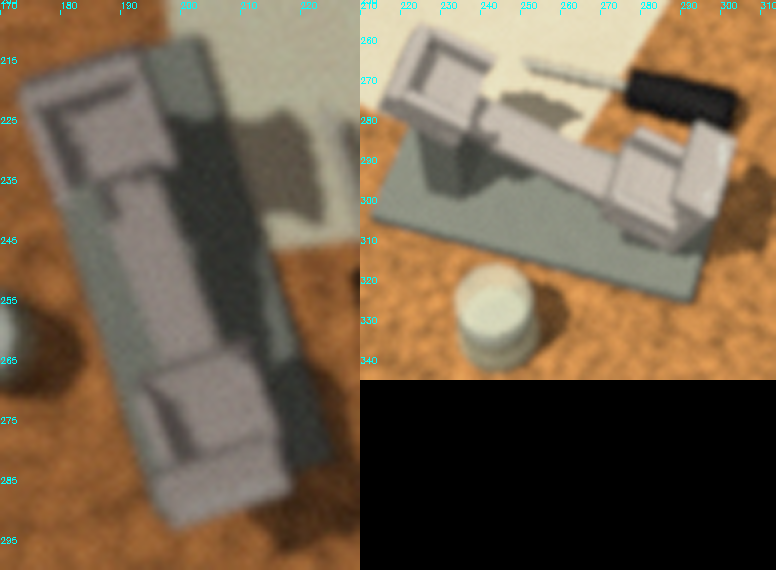

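View pics/bar.png

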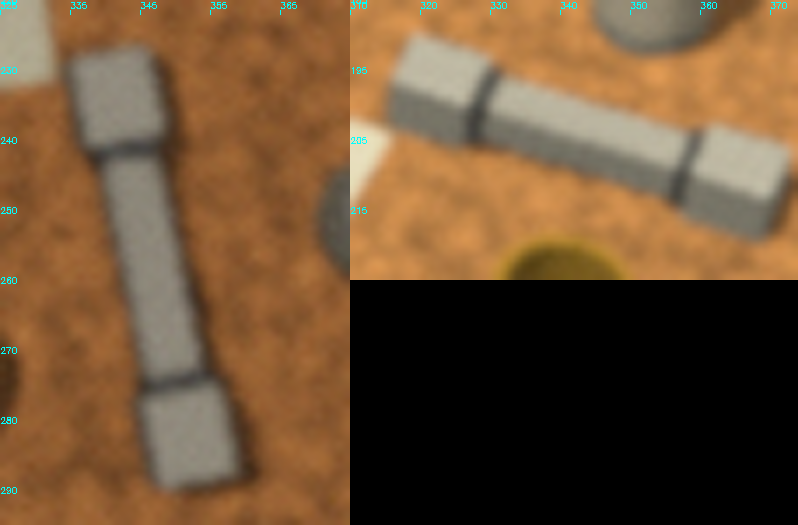

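```bash
cat > h.py <<'E'
import numpy as np,cv2
from scipy.optimize import least_squares
from scipy.spatial.transform import Rotation as Ro
def cam(n,f='0'): d=np.load(f"{n}{f}.npz"); return {k:d[k] for k in d}
def proj(c,P): q=np.atleast_2d(P)@c["R"].T+c["t"]; q=q@c["camera_matrix"].T; return q[:,:2]/q[:,2:]
def bedR(yaw): return Ro.from_euler('z',yaw).as_matrix()@Ro.from_euler('y',-np.radians(24)).as_matrix()
E
cat > fit.py <<'E'
from h import *
t,s=cam("top"),cam("side")
ct=lambda X,Y:(170+X/6,205+Y/6); cs=lambda X,Y:(210+(X-360)/4,250+Y/4)
bt=lambda X,Y:(325+X/7,220+Y/7); bs=lambda X,Y:(310+(X-350)/7,185+Y/7)
K=np.array([[14,-22,41],[-8,-22,41],[14,22,41],[-8,22,41],[154,22,12],[154,-22,12]],float)
KT=np.array([ct(277,437),ct(291,490),ct(155,476),ct(173,528),ct(20,93),ct(137,55)])
KS=np.array([cs(695,120),cs(736,138),cs(676,198),cs(715,218),cs(381,107),cs(422,27)])
B=np.array([[70,13,26],[70,-13,26],[-70,13,26],[-70,-13,26]],float)
BT=np.array([bt(70,60),bt(152,46),bt(158,490),bt(243,474)])
BS=np.array([bs(398,85),bs(416,32),bs(768,190),bs(791,150)])
def fit(P,T,S,Rf,x0):
    W=lambda x:P@Rf(x[3]).T+x[:3]
    r=lambda x:np.r_[(proj(t,W(x))-T).ravel(),(proj(s,W(x))-S).ravel()]
    o=least_squares(r,x0,loss='soft_l1'); print(o.x.round(3),r(o.x).round(1)); return o.x
bed=fit(K,KT,KS,bedR,[400,150,35,0.2])
bar=fit(B,BT,BS,lambda y:Ro.from_euler('z',y).as_matrix(),[400,-150,0,0])
np.savez("est.npz",bed=bed,bar=bar)
def wire(I,c,k,u,v,w,h):
    J=cv2.resize(I[v:v+h,u:u+w],None,fx=k,fy=k,interpolation=cv2.INTER_CUBIC)
    def box(R,p,lo,hi,col):
        V=np.array([[a,b,d] for a in(lo[0],hi[0]) for b in(lo[1],hi[1]) for d in(lo[2],hi[2])],float)
        q=((proj(c,V@R.T+p)-[u,v]+.5)*k).astype(int)
        for i in range(8):
            for b in(1,2,4):
                if not i&b: cv2.line(J,tuple(map(int,q[i])),tuple(map(int,q[i|b])),col,1)
    R=bedR(bed[3]);p=bed[:3]
    for l,hh,col in [((-8,-22,33),(14,22,41),(0,0,255)),((0,-16,0),(34,16,14),(0,255,0)),((112,-16,0),(146,16,14),(0,255,0)),((146,-22,0),(154,22,10),(255,0,0))]: box(R,p,l,hh,col)
    R=Ro.from_euler('z',bar[3]).as_matrix()
    for a in(-70,40): box(R,bar[:3],(a,-13,0),(a+30,13,26),(0,0,255))
    return J
I=[c["color"][:,:,::-1] for c in(t,s)]
a=wire(I[0],t,4,165,205,65,90);b=wire(I[1],s,4,210,255,100,60);d=wire(I[0],t,4,325,220,45,75);e=wire(I[1],s,4,305,185,75,40)
M=np.zeros((600,740,3),np.uint8)
M[:360,:260]=a;M[:240,265:665]=b;M[:300,:][:, :0]=0;M[245:545,265:445]=d;M[245:405,440:740]=e
cv2.imwrite("pics/fit.png",M)
E
python3 fit.py
```

```text
[4.67689e+02 1.48496e+02 2.57870e+01 3.36000e-01] [-0.1  0.2  1.   0.2  0.7  0.7  1.3  0.9 -0.4  1.7 -0.   1.  -0.8  0.4
 -1.2  0.6 -1.6  0.1 -1.1 -0.   0.8 -2.3 -1.4 -0.7]
[ 5.11237e+02 -1.63180e+02 -8.54800e+00  1.83000e-01] [ 0.5  0.6 -0.   0.4  0.8  0.6  0.   0.6 -2.1 -0.8 -1.   0.  -0.3  1.2
 -0.6 -0.4]
```

View pics/fit.png

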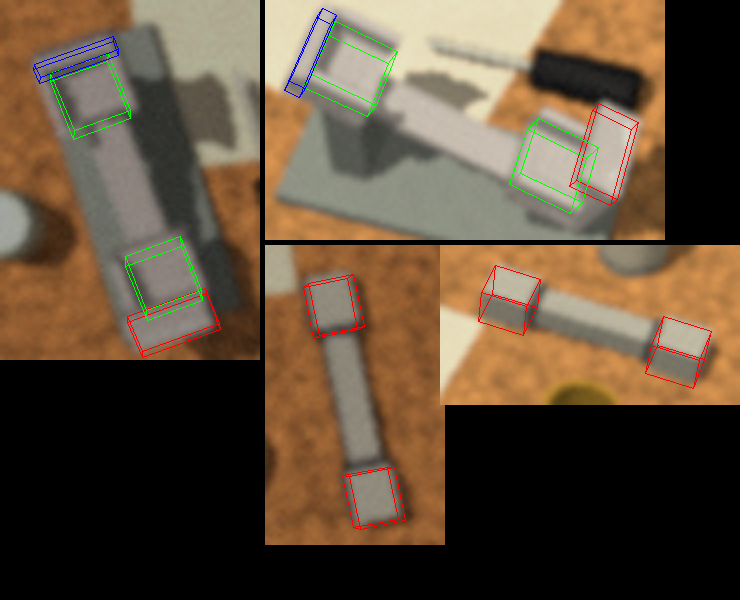

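The wireframes fit to about 1–2 px, but both heights come out about 9 mm low. Next I'll fit each camera separately with the heights fixed, to see how far the cameras disagree.

```bash
cat >> fit.py <<'E'
print('--')
for nm,P,T,S,Rf,x0,z in(("bed",K,KT,KS,bedR,bed,35),("bar",B,BT,BS,lambda y:Ro.from_euler('z',y).as_matrix(),bar,0)):
    for c,Q in((t,T),(s,S)):
        for off in(0,.5):
            r=lambda x:(proj(c,P@Rf(x[2]).T+[x[0],x[1],z])-Q+off).ravel()
            o=least_squares(r,[x0[0],x0[1],x0[3]]); print(nm,off,o.x.round(3),np.abs(o.fun).max().round(2))
E
python3 fit.py | sed '1,/--/d'
```

```text
bed 0 [4.68925e+02 1.48761e+02 3.18000e-01] 0.67
bed 0.5 [4.69984e+02 1.49823e+02 3.18000e-01] 0.67
bed 0 [4.62646e+02 1.51910e+02 3.61000e-01] 1.84
bed 0.5 [4.64064e+02 1.51543e+02 3.61000e-01] 1.8
bar 0 [ 5.12272e+02 -1.61238e+02  1.80000e-01] 0.38
bar 0.5 [ 5.13393e+02 -1.60151e+02  1.80000e-01] 0.38
bar 0 [ 5.06295e+02 -1.57120e+02  1.87000e-01] 1.45
bar 0.5 [ 5.08096e+02 -1.57908e+02  1.87000e-01] 1.42
```

```bash
cat > go.py <<'E'
# python3 go.py x y z yaw(deg of tool x) pitch(deg, tool x tipped up) : delta from measured pose, tool axes
import sys;from h import *;from workcell import bot, camrig, workorder
x,y,z,yaw,p=map(float,sys.argv[1:6]); o=bot.observe()
R=o["eef_rot"]; G=Ro.from_euler('ZYX',[yaw,-p,180],degrees=True).as_matrix()
print("move",(R.T@(np.array([x,y,z])-o["position"])).round(1),"rot",Ro.from_matrix(R.T@G).as_rotvec().round(3),"q",o["joint_positions"].round(2))
E
python3 - <<'E'
from h import *
t=cam("top")
for n,u,v,z in(("tin",384,251,65),("holder",315,273,26),("jar",165,261,42),("driver",238,268,8),("drivertip",229,226,4),("press",272,150,150)):
    r=t["R"].T@np.linalg.inv(t["camera_matrix"])@[u,v,1.];C=-t["R"].T@t["t"];print(n,(C+r*(z-C[2])/r[2]).round())
E
python3 go.py 511 -160 120 10.4 0
```

```text
tin [ 525. -235.   65.]
holder [480. -89.  26.]
jar [509. 241.  42.]
driver [493.  83.   8.]
drivertip [588. 104.   4.]
press [730.   5. 150.]
move [ 423.8 -222.5  111.1] rot [-0.001 -0.     0.172] q [-1.37  0.26  0.02  1.33  0.    1.42]
```

The manual's scale: shifts go in units of 100 mm and turns go in units of 0.1 rad. Converting my numbers, 35 mm is 0.35, -18 mm is -0.18, 0.02 rad is 0.2.

```bash
echo '[[[0.35, -0.18, 0.08], [0, 0, 0.2], 0.5], [[0.35, -0.18, 0.08], [0, 0, 0.2], 0.5], [[0.35, -0.18, 0.08], [0, 0, 0.2], 0.5], [[0.35, -0.18, 0.08], [0, 0, 0.2], 0.5], [[0.35, -0.18, 0.08], [0, 0, 0.2], 0.5], [[0.35, -0.18, 0.08], [0, 0, 0.2], 0.5], [[0.35, -0.18, 0.08], [0, 0, 0.2], 0.5], [[0.35, -0.18, 0.08], [0, 0, 0.2], 0.5]]' > rows.txt && python3 inch.py rows.txt; python3 go.py 511 -160 120 10.4 0
```

```text
time_s: 0.9
position: [419.7, -298.1, 166.8]
eef_rot: [[0.981, 0.192, -0.0], [0.192, -0.981, 0.0], [-0.0, -0.0, -1.0]]
force: [0.1, -0.2, 0.1]
grip_width: 0.501
gripper_force: 0.0
move [ 116.1 -118.    46.8] rot [-0.     0.     0.011] q [-0.78  0.23 -0.19  1.16 -0.    2.17]
```

Converted, -29 mm is -0.29, 29 mm is 0.29, 0.003 rad is 0.03.

```bash
echo '[[[0.29, -0.29, 0.11], [0, 0, 0.03], 0.5], [[0.29, -0.29, 0.11], [0, 0, 0.03], 0.5], [[0.29, -0.29, 0.11], [0, 0, 0.03], 0.5], [[0.29, -0.29, 0.11], [0, 0, 0.02], 0.5], [[0, 0, 0], [0, 0, 0], 0.5], [[0, 0, 0], [0, 0, 0], 0.5]]' > rows.txt && python3 inch.py rows.txt; python3 go.py 511 -160 120 10.4 0
python3 - <<'E'
from h import *;from workcell import bot, camrig, workorder
o=bot.observe()
print(o["force"],o["moment"])
M=[]
for n in("side","top"):
    s=camrig.snapshot(n); np.savez(f"{n}1.npz",**s); tip=proj(cam(n,'1'),o["position"])[0]; print(n,tip)
    u,v=(tip-[50,60]).astype(int); u,v=int(u),int(v)
    J=cv2.resize(s["color"][v:v+120,u:u+100,::-1],None,fx=4,fy=4,interpolation=cv2.INTER_CUBIC)
    for a in range(0,100,10): cv2.putText(J,str(u+a),(a*4,8),0,.28,(255,255,0),1)
    for a in range(0,120,10): cv2.putText(J,str(v+a),(0,a*4+3),0,.28,(255,255,0),1)
    q=((tip-[u,v]+.5)*4).astype(int); cv2.drawMarker(J,tuple(map(int,q)),(0,0,255),0,8); M.append(J)
cv2.imwrite("pics/above.png",np.hstack(M))
E
```

```text
time_s: 1.5
position: [510.9, -162.8, 122.7]
eef_rot: [[0.983, 0.184, -0.001], [0.184, -0.983, 0.0], [-0.001, -0.001, -1.0]]
force: [0.3, 0.2, -0.0]
grip_width: 0.496
gripper_force: 0.0
move [ 0.6 -2.7  2.7] rot [-0.001  0.001  0.004] q [-0.46  0.29 -0.22  1.06 -0.    2.49]
[ 0.25964529  0.19615647 -0.0023706 ] [-0.0008262   0.0220109   0.00587173]
side [348.44789925 169.52317714]
top [355.02308484 257.24685624]
```

View pics/above.png

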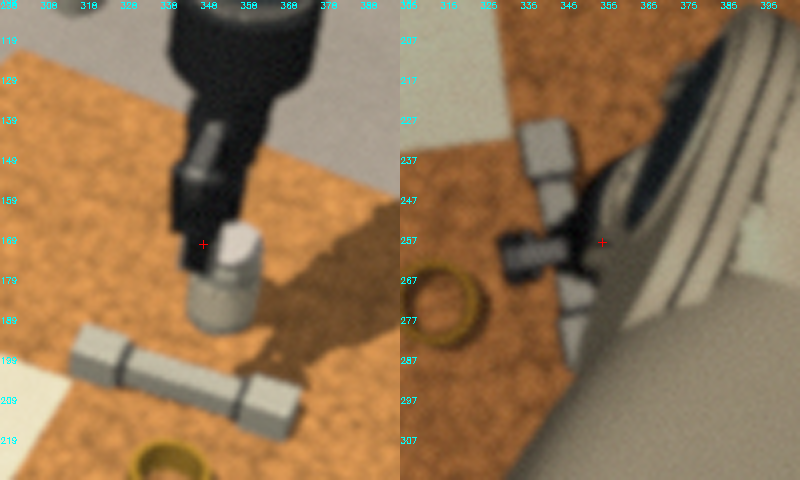

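Side view: the finger tip near (348,172) is roughly where projected, with the bar below it at (344,203). I'll lower to just above the shaft and compare there.

Converted, 29 mm is 0.29, 28 mm is 0.28.

```bash
echo '[[[0, -0.01, 0.29], [0, 0, 0], 0.5], [[0, -0.01, 0.29], [0, 0, 0], 0.5], [[0, 0, 0.28], [0, 0, 0], 0.5], [[0, 0, 0], [0, 0, 0], 0.5], [[0, 0, 0], [0, 0, 0], 0.5]]' > rows.txt && python3 inch.py rows.txt
python3 - <<'E'
from h import *;from workcell import bot, camrig, workorder
o=bot.observe()
M=[]
for n in("side","top"):
    s=camrig.snapshot(n); np.savez(f"{n}2.npz",**s); c=cam(n,'2');tip=proj(c,o["position"])[0]
    u,v=map(int,tip-[40,40])
    J=cv2.resize(s["color"][v:v+80,u:u+80,::-1],None,fx=5,fy=5,interpolation=cv2.INTER_CUBIC)
    for a in range(0,80,10): cv2.putText(J,str(u+a),(a*5,8),0,.28,(255,255,0),1);cv2.putText(J,str(v+a),(0,a*5+3),0,.28,(255,255,0),1)
    for dy in(-21,0,21):
      for dx in(-11,11):
        q=((proj(c,o["position"]+o["eef_rot"]@[dx,dy,0])[0]-[u,v]+.5)*5).astype(int); cv2.drawMarker(J,tuple(map(int,q)),(0,0,255),0,6)
    M.append(J)
cv2.imwrite("pics/low.png",np.hstack(M))
E
```

```text
time_s: 2.1
position: [510.3, -162.8, 37.9]
eef_rot: [[0.984, 0.18, -0.0], [0.18, -0.984, 0.0], [-0.0, -0.0, -1.0]]
force: [0.4, 0.5, -0.2]
grip_width: 0.498
gripper_force: 0.0
```

View pics/low.png

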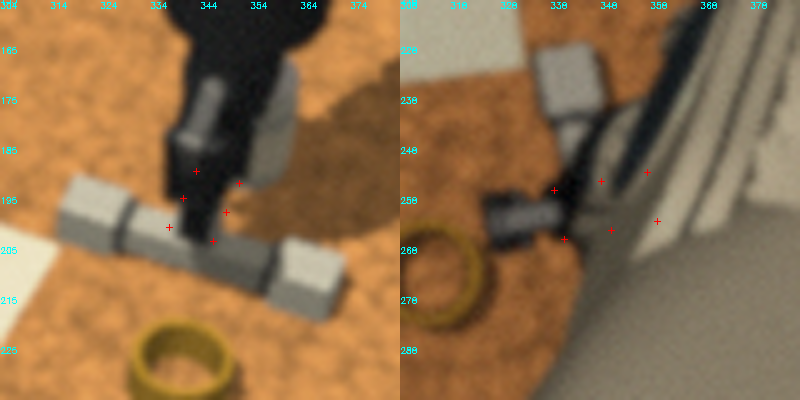

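Side view: the finger's lower corner (346,203) matches the projected marker within about 1 px, and it sits over the middle of the shaft. I'll descend and grip.

Converted, 16 mm is 0.16, 18 mm is 0.18.

```bash
echo '[[[0, -0.02, 0.18], [0, 0, 0], 0.5], [[0, 0, 0.16], [0, 0, 0], 0.5], [[0, 0, 0], [0, 0, 0], 0.5], [[0, 0, 0], [0, 0, 0], 0.5]]' > rows.txt && python3 inch.py rows.txt && echo '[[[0, 0, 0], [0, 0, 0], 0], [[0, 0, 0], [0, 0, 0], 0], [[0, 0, 0], [0, 0, 0], 0], [[0, 0, 0], [0, 0, 0], 0], [[0, 0, 0], [0, 0, 0], 0], [[0, 0, 0], [0, 0, 0], 0]]' > rows.txt && python3 inch.py rows.txt 110; python3 -c "
from workcell import bot, camrig, workorder;o=bot.observe();print(o['force'],o['moment'])"
```

```text
time_s: 2.6
position: [510.7, -160.2, 4.5]
eef_rot: [[0.983, 0.182, 0.001], [0.182, -0.983, -0.001], [0.001, 0.001, -1.0]]
force: [0.1, 0.3, -0.5]
grip_width: 0.497
gripper_force: 0.0
time_s: 3.2
position: [510.8, -160.0, 4.8]
eef_rot: [[0.983, 0.182, 0.002], [0.182, -0.983, -0.001], [0.002, 0.001, -1.0]]
force: [-1.0, 1.6, 10.7]
grip_width: 0.18
gripper_force: 108.5
[-0.99450436  1.62578944 10.66497955] [ 0.37515325  0.46128526 -0.00847647]
```

```bash
echo '[[[0, 0, -0.15], [0, 0, 0], 0], [[0, 0, -0.25], [0, 0, 0], 0], [[0, 0, -0.3], [0, 0, 0], 0], [[0, 0, 0], [0, 0, 0], 0], [[0, 0, 0], [0, 0, 0], 0], [[0, 0, 0], [0, 0, 0], 0], [[0, 0, 0], [0, 0, 0], 0]]' > rows.txt && python3 inch.py rows.txt
python3 - <<'E'
from workcell import bot, camrig, workorder;import numpy as np
o=bot.observe();R=o['eef_rot'];print(o['force'],o['moment'],"tool",R.T@o['force'],R.T@o['moment'],o["joint_positions"].round(3))
from h import *
s=camrig.snapshot("side"); np.savez("side3.npz",**s)
cv2.imwrite("pics/lift.png",cv2.resize(s["color"][150:250,280:400,::-1],None,fx=4,fy=4,interpolation=2))
E
```

```text
time_s: 3.9
position: [509.4, -159.5, 72.0]
eef_rot: [[0.983, 0.182, -0.002], [0.182, -0.983, 0.001], [-0.002, -0.001, -1.0]]
force: [-0.6, 0.4, -3.2]
grip_width: 0.18
gripper_force: 108.1
[-0.6108308   0.44196009 -3.21064435] [ 0.0026266   0.11774687 -0.01678577] tool [-0.51424011 -0.54109565  3.2123905 ] [ 0.02401384 -0.11528501  0.01690231] [-0.461  0.33  -0.303  0.94  -0.     2.498]
```

View pics/lift.png

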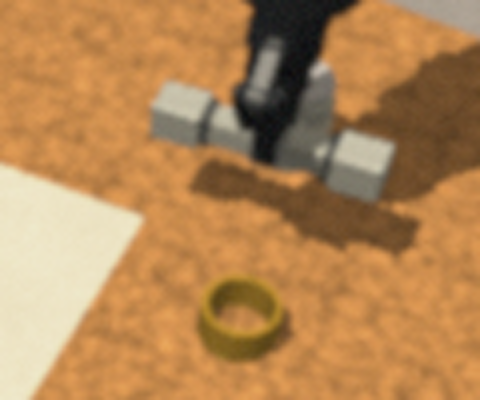

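The bar is lifted level with no slip visible. The moment suggests the +x (far) end is heavy, but I'll let it settle and read again, to rule out a transient.

```bash
for i in 1 2 3; do echo '[[[0, 0, 0], [0, 0, 0], 0], [[0, 0, 0], [0, 0, 0], 0], [[0, 0, 0], [0, 0, 0], 0]]' > rows.txt && python3 inch.py rows.txt >/dev/null; python3 -c "
from workcell import bot, camrig, workorder;o=bot.observe();print(o['force'].round(2),o['moment'].round(3),o['position'].round(1),o['eef_rot'][:,0].round(3))"; done
```

```text
[-0.51 -0.85 -3.73] [-0.017  0.127 -0.012] [ 510.1 -159.8   73.1] [ 0.983  0.182 -0.   ]
[ 0.31 -0.85 -3.17] [ 0.012  0.153 -0.028] [ 510.2 -159.8   73.3] [0.983 0.182 0.   ]
[-0.82 -0.45 -4.08] [-0.041  0.179  0.019] [ 510.2 -159.8   73.3] [0.983 0.182 0.   ]
```

Positive in every reading (0.13–0.18 N m about +y), so the far end (tool +x) is heavy. It must end up toward the robot, so I turn the tool about 3.28 rad, and the moment should flip sign as a check.

```bash
python3 go.py 480 120 190 10.4 0; echo '[[[0, 0, -0.3], [0, 0, 0], 0], [[0, 0, -0.35], [0, 0, 0], 0], [[0, 0, -0.35], [0, 0, 0], 0], [[0.06, -0.38, -0.1], [0, 0, 0], 0], [[0.06, -0.38, -0.05], [0, 0, 0], 0], [[0.06, -0.38, 0], [0, 0, 0], 0], [[0.06, -0.38, 0], [0, 0, 0], 0], [[0.06, -0.38, 0], [0, 0, 0], 0]]' > rows.txt && python3 inch.py rows.txt;python3 go.py 480 120 190 198.6 0
```

```text
move [  21.2 -280.7 -116.7] rot [ 0.    -0.     0.001] q [-0.46  0.33 -0.3   0.94  0.    2.5 ]
time_s: 5.65
position: [504.8, 33.9, 188.5]
eef_rot: [[0.983, 0.182, 0.0], [0.182, -0.983, 0.0], [0.0, 0.0, -1.0]]
force: [0.4, -0.0, -4.7]
grip_width: 0.181
gripper_force: 108.8
move [ -8.8 -89.1  -1.5] rot [-1.e-03 -0.e+00  3.e+00] q [-0.1   0.2  -0.17  1.2   0.    2.86]
```

Converted, -30 mm is -0.3, -29 mm is -0.29, -0.14 rad is -1.4.

```bash
echo '[[[-0.01, -0.3, 0], [0, 0, 0], 0], [[-0.01, -0.3, 0], [0, 0, 0], 0], [[-0.01, -0.29, 0], [0, 0, 0], 0], [[0, 0, 0], [0, 0, -1], 0], [[0, 0, 0], [0, 0, -1.4], 0], [[0, 0, 0], [0, 0, -1.4], 0], [[0, 0, 0], [0, 0, -1.4], 0], [[0, 0, 0], [0, 0, -1.4], 0]]' > rows.txt && python3 inch.py rows.txt | sed -n 2,3p; echo '[[[0, 0, 0], [0, 0, -1.4], 0], [[0, 0, 0], [0, 0, -1.4], 0], [[0, 0, 0], [0, 0, -1.4], 0], [[0, 0, 0], [0, 0, -1.4], 0], [[0, 0, 0], [0, 0, -1.4], 0], [[0, 0, 0], [0, 0, -1.4], 0], [[0, 0, 0], [0, 0, -1.4], 0], [[0, 0, 0], [0, 0, -1.4], 0]]' > rows.txt && python3 inch.py rows.txt|tail -5;  echo '[[[0, 0, 0], [0, 0, -1.4], 0], [[0, 0, 0], [0, 0, -1.4], 0], [[0, 0, 0], [0, 0, -1.4], 0], [[0, 0, 0], [0, 0, -1.4], 0], [[0, 0, 0], [0, 0, -1.4], 0], [[0, 0, 0], [0, 0, -1.4], 0], [[0, 0, 0], [0, 0, -1.4], 0], [[0, 0, 0], [0, 0, -1.4], 0]]' > rows.txt && python3 inch.py rows.txt; python3 go.py 480 120 190 198.6 0
```

```text
position: [485.9, 119.5, 188.3]
eef_rot: [[0.661, 0.75, -0.0], [0.75, -0.661, -0.0], [-0.0, -0.0, -1.0]]
position: [486.0, 119.4, 188.3]
eef_rot: [[-0.387, 0.922, 0.0], [0.922, 0.387, -0.0], [-0.0, 0.0, -1.0]]
force: [-0.4, 0.3, -4.6]
grip_width: 0.178
gripper_force: 108.9
time_s: 8.05
position: [486.0, 119.4, 188.3]
eef_rot: [[-0.999, 0.053, 0.0], [0.053, 0.999, 0.0], [-0.0, 0.0, -1.0]]
force: [-0.3, -0.3, -3.3]
grip_width: 0.18
gripper_force: 108.9
move [ 6.   0.2 -1.7] rot [ 0.     0.    -0.378] q [ 0.07  0.19 -0.18  1.2   0.    0.13]
```

Converted, -0.126 rad is -1.26.

```bash
echo '[[[0, 0, 0], [0, 0, -1.26], 0], [[0, 0, 0], [0, 0, -1.26], 0], [[0, 0, 0], [0, 0, -1.26], 0], [[0, 0, 0], [0, 0, 0], 0], [[0, 0, 0], [0, 0, 0], 0], [[0, 0, 0], [0, 0, 0], 0]]' > rows.txt && python3 inch.py rows.txt|sed -n 2,3p; python3 -c "
from workcell import bot, camrig, workorder;o=bot.observe();print(o['force'].round(2),o['moment'].round(3))"
echo '[[[0, 0, 0], [0, -1.26, 0], 0], [[0, 0, 0], [0, -1.26, 0], 0], [[0, 0, 0], [0, -1.26, 0], 0], [[0, 0, 0], [0, -1.26, 0], 0], [[0, 0, 0], [0, -1.26, 0], 0], [[0, 0, 0], [0, 0, 0], 0], [[0, 0, 0], [0, 0, 0], 0]]' > rows.txt && python3 inch.py rows.txt
python3 go.py 480 120 190 198.6 -36
```

```text
position: [486.0, 119.4, 188.3]
eef_rot: [[-0.95, -0.311, 0.0], [-0.311, 0.95, 0.0], [-0.0, 0.0, -1.0]]
[-0.12 -0.6  -4.89] [ 0.045 -0.101 -0.018]
time_s: 9.35
position: [485.7, 119.0, 188.6]
eef_rot: [[-0.769, -0.312, 0.557], [-0.252, 0.95, 0.183], [-0.587, 0.0, -0.81]]
force: [1.2, 0.4, -3.9]
grip_width: 0.178
gripper_force: 109.0
move [ 3.4  2.8 -4.1] rot [-0.004 -0.001 -0.006] q [-0.06 -0.15 -0.73  0.4   0.22 -0.31]
```

The moment flipped to −0.10 about y, so the heavy end now points at the robot. The top camera agrees with where the fingers actually closed on the bar, so I'll use its bed pose of (470, 150, 35) and yaw 0.318. Now a helper for bed-frame targets.

```bash
cat > tb.py <<'E'
# python3 tb.py xm ym zm e(deg) : delta to bring bar_mid there (bed frame), bar e deg steeper than the bed; also where it is now
import sys;from h import *;from workcell import bot, camrig, workorder
bed=np.array([470,149.8,35.]);yaw=.318; off=np.array([0,0,-8.3])   # bar_mid in tool frame
def now(o):
    Rb=bedR(yaw);R=o["eef_rot"];m=Rb.T@(o["position"]+R@off-bed);d=Rb.T@-R[:,0]
    return m,np.degrees([np.arctan2(d[2],d[0]),np.arctan2(d[1],d[0])])
if __name__=="__main__":
    o=bot.observe();m,a=now(o);print("mid",m.round(1),"e,yaw err deg",a.round(2),"F",o["force"].round(1),"t",o["time_s"])
    if len(sys.argv)>4:
        x,y,z,e=map(float,sys.argv[1:5])
        G=bedR(yaw)@Ro.from_euler('y',-np.radians(e)).as_matrix()@np.diag([-1,1,-1.])
        P=bed+bedR(yaw)@[x,y,z]-G@off;R=o["eef_rot"]
        print("P",P.round(1),"move",(R.T@(P-o["position"])).round(1),"rot",Ro.from_matrix(R.T@G).as_rotvec().round(3),"then-frame move",(G.T@(P-o["position"])).round(1))
E
python3 tb.py 115 0 65 15
```

```text
mid [ 65.6 -34.2 146.3] e,yaw err deg [11.93 -0.05] F [ 1.2  0.4 -3.9] t 9.35
P [549.6 176.  134.7] move [-31.9  34.2  89.8] rot [-0.    -0.054 -0.001] then-frame move [-27.1  34.2  91.3]
```

```bash
echo '[[[0, 0, 0], [0, -0.54, 0], 0], [[-0.09, 0.11, 0.1], [0, 0, 0], 0], [[-0.09, 0.11, 0.15], [0, 0, 0], 0], [[-0.09, 0.12, 0.2], [0, 0, 0], 0], [[0, 0, 0.25], [0, 0, 0], 0], [[0, 0, 0.21], [0, 0, 0], 0], [[0, 0, 0], [0, 0, 0], 0], [[0, 0, 0], [0, 0, 0], 0]]' > rows.txt && python3 inch.py rows.txt; python3 tb.py 115 0 65 15
cat > look.py <<'E'
import sys;from tb import *
tag=sys.argv[1];o=bot.observe();M=[]
for n in("side","top"):
    s=camrig.snapshot(n);np.savez(f"{n}{tag}.npz",**s);c=cam(n,tag)
    B0=np.array([470,149.8,35.])if n=="top" else np.array([464.5,151.8,35.])
    u,v,w,h,k=(200,235,100,85,4) if n=="side" else (165,195,70,105,5)
    J=cv2.resize(s["color"][v:v+h,u:u+w,::-1],None,fx=k,fy=k,interpolation=2)
    def box(R,p,lo,hi,col):
        V=np.array([[a,b,d] for a in(lo[0],hi[0]) for b in(lo[1],hi[1]) for d in(lo[2],hi[2])],float)
        q=((proj(c,V@R.T+p)-[u,v]+.5-(0.5))*k).astype(int)
        for i in range(8):
            for b in(1,2,4):
                if not i&b: cv2.line(J,tuple(map(int,q[i])),tuple(map(int,q[i|b])),col,1)
    R=bedR(yaw)
    for l,hh,col in [((-8,-22,33),(14,22,41),(0,0,255)),((0,-16,0),(34,16,14),(0,255,0)),((112,-16,0),(146,16,14),(0,255,0)),((146,-22,0),(154,22,10),(255,0,0))]: box(R,B0,l,hh,col)
    T=o["eef_rot"];p=o["position"]+T@off+B0-bed
    for a in(-70,40): box(T,p,(a,-13,-13),(a+30,13,13),(255,0,255))
    M.append(J)
H=max(m.shape[0] for m in M)
cv2.imwrite(f"pics/look{tag}.png",np.hstack([cv2.copyMakeBorder(m,0,H-m.shape[0],0,0,0) for m in M]))
E
python3 look.py 4
```

```text
time_s: 10.15
position: [551.2, 176.7, 134.8]
eef_rot: [[-0.737, -0.314, 0.598], [-0.244, 0.949, 0.198], [-0.63, 0.0, -0.777]]
force: [-0.4, -0.3, -4.4]
grip_width: 0.178
gripper_force: 109.0
mid [116.5   0.2  64.4] e,yaw err deg [15.06  0.05] F [-0.4 -0.3 -4.4] t 10.15
P [549.6 176.  134.7] move [ 1.3 -0.2 -1. ] rot [0.001 0.001 0.001] then-frame move [ 1.3 -0.2 -1. ]
```

View pics/look4.png

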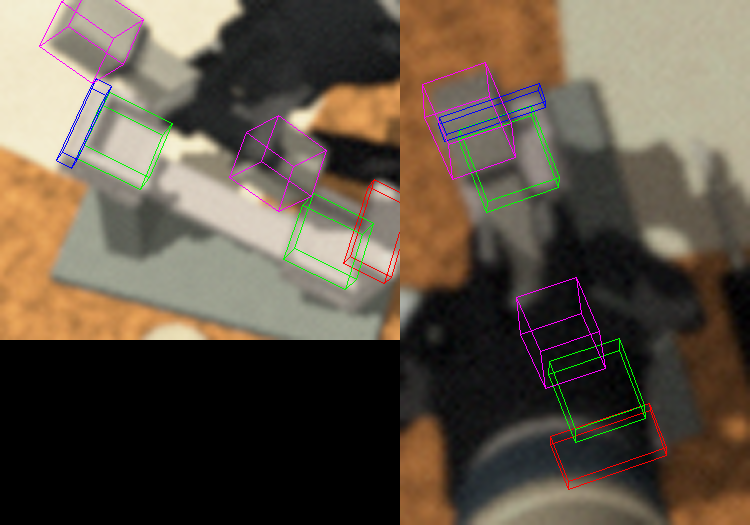

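Side view: the raised bar's upper block (actual (215–236, 235–253)) lies close to its wireframe, and the bed wires match within about 1 px. In the top view the arm hides the foot. I'll register the wires to image edges numerically instead of by eye.

```bash
cat > reg.py <<'E'
import sys;from h import *
from scipy.ndimage import map_coordinates,gaussian_filter
def boxV(lo,hi): return np.array([[a,b,d] for a in(lo[0],hi[0]) for b in(lo[1],hi[1]) for d in(lo[2],hi[2])],float)
def hull(c,W): return cv2.convexHull(proj(c,W).astype(np.float32))[:,0]
def segs(pg): return [(pg[i],pg[(i+1)%len(pg)]) for i in range(len(pg))]
def score(img,S,rng=6,st=.25):
    g=[gaussian_filter(img[...,k].astype(float),.7) for k in range(3)]
    G=[(np.gradient(a,axis=1),np.gradient(a,axis=0)) for a in g]
    pts=[];nn=[]
    for a,b in S:
        n=max(int(np.hypot(*(b-a))*2),2);f=np.linspace(.08,.92,n)[:,None];pts.append(a+(b-a)*f)
        d=(b-a)/np.hypot(*(b-a));nn.append(np.tile([-d[1],d[0]],(n,1)))
    P=np.vstack(pts);N=np.vstack(nn);r=np.arange(-rng,rng+st/2,st);Z=np.zeros((len(r),len(r)))
    for i,dv in enumerate(r):
        for j,du in enumerate(r):
            q=[P[:,1]+dv,P[:,0]+du]
            m=sum(np.abs(map_coordinates(gx,q,order=1)*N[:,0]+map_coordinates(gy,q,order=1)*N[:,1]) for gx,gy in G)
            Z[i,j]=np.sqrt(m).mean()
    i,j=np.unravel_index(Z.argmax(),Z.shape);return (r[j],r[i]),Z.max().round(2),Z[len(r)//2,len(r)//2].round(2)
def top_face(c,R,p,x0,x1,y,z):
    return segs(proj(c,np.array([[x0,-y,z],[x1,-y,z],[x1,y,z],[x0,y,z]],float)@R.T+p))
E
cat > r1.py <<'E'
from reg import *;from tb import bed,yaw,off,bot, camrig, workorder
o=bot.observe();T=o["eef_rot"];p=o["position"]+T@off
for n in("top","side"):
    c0=cam(n);c4=cam(n,'4');R=bedR(yaw)
    S=top_face(c0,R,bed,-8,14,22,41)+top_face(c0,R,bed,112,146,16,0)+top_face(c0,R,bed,0,34,16,0)[1:2]+[tuple(proj(c0,np.array([[154.,-22,10],[154,22,10]])@R.T+bed))]
    print(n,"bed",score(c0["color"],S))
    W=boxV((-70,-13,-13),(-40,13,13))@T.T+p   # upper block (tool -x)
    print(n,"bar",score(c4["color"],segs(hull(c4,W))))
    W0=boxV((112,-22,-5),(154,22,12))@R.T+bed
    px=proj(c4,p);print(" px/10mm along bed x,y,z",[((proj(c4,p+10*R[:,k])-px)[0]).round(2) for k in range(3)])
E
python3 r1.py
python3 - <<'E'
from reg import *
for n in("top","side"):
    c=cam(n);R=Ro.from_euler('z',.182).as_matrix()
    p=np.array([510.8,-160,0.]); S=sum([top_face(c,R,p,a,a+30,13,26) for a in(-70,40)],[])
    print(n,"bar on bench vs grasp",score(c["color"],S),(proj(c,[p+R[:,0]*10])-proj(c,[p])).round(1),(proj(c,[p+R[:,1]*10])-proj(c,[p])).round(1))
E
```

```text
top bed ((np.float64(1.5), np.float64(0.0)), np.float64(5.62), np.float64(5.19))
top bar ((np.float64(1.5), np.float64(1.5)), np.float64(5.38), np.float64(4.7))
 px/10mm along bed x,y,z [array([-1.7 , -4.45]), array([-4.76,  1.6 ]), array([-0.1 ,  1.65])]
side bed ((np.float64(2.25), np.float64(1.75)), np.float64(6.95), np.float64(4.52))
side bar ((np.float64(3.5), np.float64(2.5)), np.float64(7.65), np.float64(5.09))
 px/10mm along bed x,y,z [array([-4.87, -2.44]), array([-1.83,  4.33]), array([ 1.81, -2.46])]
top bar on bench vs grasp ((np.float64(-0.25), np.float64(-1.25)), np.float64(7.08), np.float64(6.2)) [[-0.9 -4.3]] [[-4.3  0.8]]
side bar on bench vs grasp ((np.float64(0.5), np.float64(1.25)), np.float64(7.48), np.float64(5.92)) [[-3.8 -1.2]] [[-1.3  2.7]]
```

```bash
cat > r2.py <<'E'
from reg import *;from tb import bed,bot, camrig, workorder
o=bot.observe();T=o["eef_rot"];p=o["position"]+T@np.array([3,0,-8.3])
for n in("top","side"):
    c0=cam(n);c4=cam(n,'4')
    for y in(.29,.305,.32,.335,.35,.365):
        R=bedR(y);S=top_face(c0,R,bed,-8,14,22,41)+top_face(c0,R,bed,112,146,16,0)+top_face(c0,R,bed,0,34,16,0)[1:2]+[tuple(proj(c0,np.array([[154.,-22,10],[154,22,10]])@R.T+bed))]
        print(n,y,score(c0["color"],S,4))
    for e in(-6,-3,0,3,6):
        W=boxV((-70,-13,-13),(-40,13,13))@(T@Ro.from_euler('y',np.radians(e)).as_matrix()).T+p
        print(n,"bar e",e,score(c4["color"],segs(hull(c4,W)),4))
E
python3 r2.py|sed 's/np.float64//g'
```

```text
top 0.29 (((0.25), (0.5)), (5.83), (5.64))
top 0.305 (((0.75), (0.25)), (5.77), (5.39))
top 0.32 (((1.5), (0.0)), (5.59), (5.22))
top 0.335 (((0.0), (0.5)), (5.48), (5.31))
top 0.35 (((0.25), (0.5)), (5.42), (5.24))
top 0.365 (((0.75), (0.25)), (5.28), (4.99))
top bar e -6 (((0.75), (-1.5)), (5.47), (4.45))
top bar e -3 (((0.75), (-0.5)), (5.44), (4.87))
top bar e 0 (((0.5), (-2.0)), (5.38), (4.83))
top bar e 3 (((0.5), (-1.25)), (5.45), (4.77))
top bar e 6 (((0.5), (-0.5)), (5.51), (5.24))
side 0.29 (((1.75), (2.5)), (6.57), (4.22))
side 0.305 (((2.0), (2.25)), (6.86), (4.19))
side 0.32 (((2.25), (1.75)), (6.95), (4.55))
side 0.335 (((2.25), (1.25)), (6.85), (4.65))
side 0.35 (((2.25), (0.75)), (6.56), (4.38))
side 0.365 (((2.5), (0.0)), (6.21), (3.97))
side bar e -6 (((0.25), (2.5)), (7.99), (5.31))
side bar e -3 (((1.25), (2.0)), (7.87), (6.53))
side bar e 0 (((2.25), (1.5)), (7.65), (6.98))
side bar e 3 (((1.5), (0.25)), (7.64), (6.37))
side bar e 6 (((2.25), (-0.5)), (7.77), (5.15))
```

Registration by the side camera agrees with the bed yaw of 0.318, and with the bar gripped 3 mm off centre (its middle lies 3 mm toward the heavy end). I'll set that and go to the entry line.

```bash
sed -i 's/off=np.array(\[0,0,-8.3\])/off=np.array([3,0,-8.3])/' tb.py; python3 tb.py 110 0 43 15
```

```text
mid [1.135e+02 1.000e-01 6.470e+01] e,yaw err deg [15.19  0.05] F [-0.4  0.1 -4. ] t 10.25
P [556.  178.1 114.5] move [ 9.1 -0.1 20.1] rot [0.001 0.003 0.001] then-frame move [ 9.  -0.1 20.1]
```

The manual's scale: shifts go in units of 100 mm and turns go in units of 0.1 rad. Converting my numbers, 7 mm is 0.07, 6 mm is 0.06.

```bash
echo '[[[0.03, 0, 0.07], [0, 0, 0], 0], [[0.03, 0, 0.07], [0, 0, 0], 0], [[0.03, 0, 0.06], [0, 0, 0], 0], [[0, 0, 0], [0, 0, 0], 0], [[0, 0, 0], [0, 0, 0], 0]]' > rows.txt && python3 inch.py rows.txt|sed -n 4p; python3 tb.py 95 0 39 15
```

```text
force: [0.3, 0.6, -4.1]
mid [108.6   0.2  42.3] e,yaw err deg [15.15  0.04] F [ 0.3  0.6 -4.1] t 10.75
P [544.5 174.3 104.7] move [14.  -0.2 -0.4] rot [0.001 0.003 0.001] then-frame move [14.  -0.2 -0.4]
```

```bash
echo '[[[0.05, 0, 0], [0, 0, 0], 0], [[0.05, 0, 0], [0, 0, 0], 0], [[0.04, 0, 0], [0, 0, 0], 0], [[0, 0, 0], [0, 0, 0], 0], [[0, 0, 0], [0, 0, 0], 0]]' > rows.txt && python3 inch.py rows.txt|sed -n 4p; python3 tb.py 84 0 35.7 15; echo '[[[0.04, 0, 0], [0, 0, 0], 0], [[0.04, 0, 0], [0, 0, 0], 0], [[0.03, 0, 0], [0, 0, 0], 0], [[0, 0, 0], [0, 0, 0], 0], [[0, 0, 0], [0, 0, 0], 0]]' > rows.txt && python3 inch.py rows.txt|sed -n 4p; python3 tb.py 76 0 33.5 15
```

```text
force: [0.2, 0.2, -3.7]
mid [95.4  0.2 38.9] e,yaw err deg [15.2   0.05] F [ 0.2  0.2 -3.7] t 11.25
P [536.3 171.6  97.2] move [11.9 -0.2  0.2] rot [0.001 0.003 0.001] then-frame move [11.9 -0.2  0.2]
force: [0.6, 0.4, -4.7]
mid [84.8  0.2 36. ] e,yaw err deg [15.19  0.05] F [ 0.6  0.4 -4.7] t 11.75
P [530.2 169.6  92. ] move [ 9.1 -0.2  0.1] rot [0.001 0.003 0.001] then-frame move [ 9.1 -0.2  0.1]
```

Converted, 3 mm is 0.03.

```bash
echo '[[[0.03, 0, 0], [0, 0, 0], 0], [[0.03, 0, 0], [0, 0, 0], 0], [[0.03, 0, 0], [0, 0, 0], 0], [[0, 0, 0], [0, 0, 0], 0], [[0, 0, 0], [0, 0, 0], 0]]' > rows.txt && python3 inch.py rows.txt|sed -n 4p; python3 tb.py 76 0 33.5 15
```

```text
force: [-0.0, 0.7, -3.8]
mid [76.1  0.2 33.7] e,yaw err deg [15.19  0.05] F [-0.   0.7 -3.8] t 12.25
P [530.2 169.6  92. ] move [ 0.1 -0.2  0.1] rot [0.001 0.003 0.001] then-frame move [ 0.1 -0.2  0.1]
```

No contact so far, and the heavy end is under the keeper. I'll creep forward to feel the foot wall, which should be touched at x = 71.

```bash
echo '[[[0.01, 0, 0], [0, 0, 0], 0], [[0.01, 0, 0], [0, 0, 0], 0], [[0.01, 0, 0], [0, 0, 0], 0], [[0, 0, 0], [0, 0, 0], 0]]' > rows.txt && python3 inch.py rows.txt|sed -n 4p; python3 tb.py;  echo '[[[0.01, 0, 0], [0, 0, 0], 0], [[0, 0, 0], [0, 0, 0], 0]]' > rows.txt && python3 inch.py rows.txt|sed -n 4p;python3 tb.py; echo '[[[0.01, 0, 0], [0, 0, 0], 0], [[0, 0, 0], [0, 0, 0], 0]]' > rows.txt && python3 inch.py rows.txt|sed -n 4p; python3 tb.py
```

```text
force: [-0.3, 0.6, -4.1]
mid [73.   0.2 32.8] e,yaw err deg [15.18  0.05] F [-0.3  0.6 -4.1] t 12.65
force: [-0.0, -0.3, -4.3]
mid [72.1  0.2 32.6] e,yaw err deg [15.18  0.05] F [-0.  -0.3 -4.3] t 12.85
force: [-0.1, 0.1, -2.9]
mid [71.1  0.2 32.3] e,yaw err deg [15.18  0.05] F [-0.1  0.1 -2.9] t 13.05
```

```bash
for i in 1; do echo '[[[0.01, 0, 0], [0, 0, 0], 0], [[0, 0, 0], [0, 0, 0], 0]]' > rows.txt && python3 inch.py rows.txt|sed -n 4p;python3 tb.py; done; echo '[[[0.01, 0, 0], [0, 0, 0], 0], [[0, 0, 0], [0, 0, 0], 0]]' > rows.txt && python3 inch.py rows.txt|sed -n 4p; python3 tb.py
```

```text
force: [-0.1, -0.1, -4.0]
mid [70.1  0.2 32. ] e,yaw err deg [15.18  0.05] F [-0.1 -0.1 -4. ] t 13.25
force: [-0.3, 0.2, -3.4]
mid [69.1  0.2 31.7] e,yaw err deg [15.18  0.05] F [-0.3  0.2 -3.4] t 13.45
```

```bash
for i in 1; do echo '[[[0.01, 0, 0], [0, 0, 0], 0], [[0, 0, 0], [0, 0, 0], 0]]' > rows.txt && python3 inch.py rows.txt|sed -n 4p;python3 tb.py; done; echo '[[[0.01, 0, 0], [0, 0, 0], 0], [[0, 0, 0], [0, 0, 0], 0]]' > rows.txt && python3 inch.py rows.txt|sed -n 4p; python3 tb.py
```

```text
force: [0.1, -0.5, -3.8]
mid [68.3  0.2 31.5] e,yaw err deg [15.19  0.06] F [ 0.1 -0.5 -3.8] t 13.65
force: [2.1, 1.2, -2.5]
mid [67.9  0.2 31.5] e,yaw err deg [15.25  0.07] F [ 2.1  1.2 -2.5] t 13.85
```

The contact force points along +x of the bed, so this is the foot wall and the true x is about 71. The grip offset is therefore about 0. I'll correct that, back off 3 mm and feel for the floor.

```bash
sed -i 's/off=np.array(\[3,0,-8.3\])/off=np.array([0,0,-8.3])/' tb.py; echo '[[[-0.02, 0, 0], [0, 0, 0], 0], [[-0.02, 0, 0], [0, 0, 0], 0], [[0, 0, 0], [0, 0, 0], 0]]' > rows.txt && python3 inch.py rows.txt|sed -n 4p; python3 tb.py 73.5 0 30.5 15; echo '[[[0, 0, 0.01], [0, 0, 0], 0], [[0, 0, 0], [0, 0, 0], 0]]' > rows.txt && python3 inch.py rows.txt|sed -n 4p; python3 tb.py; echo '[[[0, 0, 0.01], [0, 0, 0], 0], [[0, 0, 0], [0, 0, 0], 0]]' > rows.txt && python3 inch.py rows.txt|sed -n 4p; python3 tb.py
```

```text
force: [0.5, 0.5, -4.0]
mid [74.4  0.2 33.2] e,yaw err deg [15.2   0.06] F [ 0.5  0.5 -4. ] t 14.15
P [527.  168.5  86.3] move [ 1.6 -0.2  2.3] rot [0.001 0.003 0.001] then-frame move [ 1.6 -0.2  2.3]
force: [-0.4, -0.4, -2.7]
mid [74.4  0.2 32.1] e,yaw err deg [15.19  0.06] F [-0.4 -0.4 -2.7] t 14.35
force: [-3.2, 0.2, 1.7]
mid [74.7  0.2 31.3] e,yaw err deg [15.2   0.06] F [-3.2  0.2  1.7] t 14.55
```

The floor is felt 1 mm lower than expected. Next, a quick lateral feel of the saddle walls to centre the bar.

```bash
sed -i 's/,0,-8.3\])/,0,-7.4])/' tb.py; echo '[[[0, 0, -0.015], [0, 0, 0], 0], [[0, 0.015, 0], [0, 0, 0], 0], [[0, 0, 0], [0, 0, 0], 0]]' > rows.txt && python3 inch.py rows.txt|sed -n 4p; python3 tb.py; for r in 1; do echo '[[[0, 0.01, 0], [0, 0, 0], 0], [[0, 0, 0], [0, 0, 0], 0]]' > rows.txt && python3 inch.py rows.txt >/dev/null; python3 tb.py;echo '[[[0, 0.01, 0], [0, 0, 0], 0], [[0, 0, 0], [0, 0, 0], 0]]' > rows.txt && python3 inch.py rows.txt >/dev/null; python3 tb.py;echo '[[[0, 0.01, 0], [0, 0, 0], 0], [[0, 0, 0], [0, 0, 0], 0]]' > rows.txt && python3 inch.py rows.txt >/dev/null; python3 tb.py; done
```

```text
force: [-0.2, 0.3, -3.8]
mid [74.4  1.9 31.7] e,yaw err deg [15.18  0.05] F [-0.2  0.3 -3.8] t 14.85
mid [74.4  2.8 31.7] e,yaw err deg [15.18  0.06] F [-0.5  0.4 -4. ] t 15.05
mid [74.5  3.8 31.7] e,yaw err deg [15.18  0.06] F [ 0.4  0.2 -4.6] t 15.25
mid [74.5  4.8 31.7] e,yaw err deg [15.19  0.06] F [-0.2  0.3 -4.7] t 15.45
```

Converted, 1 mm is 0.01.

```bash
echo '[[[0, 0.01, 0], [0, 0, 0], 0], [[0, 0, 0], [0, 0, 0], 0]]' > rows.txt && python3 inch.py rows.txt >/dev/null; python3 tb.py;echo '[[[0, 0.01, 0], [0, 0, 0], 0], [[0, 0, 0], [0, 0, 0], 0]]' > rows.txt && python3 inch.py rows.txt >/dev/null; python3 tb.py
```

```text
mid [74.6  5.6 31.8] e,yaw err deg [15.19  0.06] F [-0.1 -1.7 -4.4] t 15.65
mid [74.6  5.9 31.8] e,yaw err deg [15.19  0.05] F [ 1.9 -5.9 -4.4] t 15.85
```

Converted, -3 mm is -0.03.

```bash
echo '[[[0, -0.03, 0], [0, 0, 0], 0], [[0, -0.03, 0], [0, 0, 0], 0], [[0, 0, 0], [0, 0, 0], 0]]' > rows.txt && python3 inch.py rows.txt >/dev/null; python3 tb.py;echo '[[[0, -0.01, 0], [0, 0, 0], 0], [[0, 0, 0], [0, 0, 0], 0]]' > rows.txt && python3 inch.py rows.txt >/dev/null; python3 tb.py;echo '[[[0, -0.01, 0], [0, 0, 0], 0], [[0, 0, 0], [0, 0, 0], 0]]' > rows.txt && python3 inch.py rows.txt >/dev/null; python3 tb.py
```

```text
mid [74.5  0.5 31.7] e,yaw err deg [15.19  0.04] F [ 0.2 -0.2 -5.2] t 16.15
mid [74.5 -0.3 31.8] e,yaw err deg [15.19  0.05] F [ 0.3 -0.3 -4. ] t 16.35
mid [74.5 -0.8 31.8] e,yaw err deg [15.2   0.06] F [-1.2  3.8 -2.7] t 16.55
```

The walls are at −0.5 and +5.4, a 6 mm gap as it should be, so the centre is at 2.4 and the yaw is good. I'll centre, then swing down.

```bash
sed -i 's/470,149.8,35/469.25,152.1,35/' tb.py; echo '[[[0, 0.015, 0], [0, 0, 0], 0], [[0, 0.017, 0], [0, 0, 0], 0], [[0, 0, 0], [0, 0, 0], 0]]' > rows.txt && python3 inch.py rows.txt >/dev/null; python3 tb.py 73 0 26 10
```

```text
mid [74.5 -0.4 31.7] e,yaw err deg [15.18  0.06] F [-0.5  0.4 -4.6] t 16.85
P [526.5 170.9  82.3] move [3.6 0.4 5.1] rot [0.    0.09  0.001] then-frame move [3.1 0.4 5.4]
```

Converted, 1.1 mm is 0.011, 1.7 mm is 0.017, 0.03 rad is 0.3.

```bash
echo '[[[0.012, 0.002, 0.017], [0, 0.3, 0], 0], [[0.011, 0.002, 0.017], [0, 0.3, 0], 0], [[0.011, 0, 0.017], [0, 0.3, 0], 0], [[0, 0, 0], [0, 0, 0], 0], [[0, 0, 0], [0, 0, 0], 0]]' > rows.txt && python3 inch.py rows.txt >/dev/null; python3 tb.py 73 0 20 5
```

```text
mid [73.1 -0.1 26.1] e,yaw err deg [10.07  0.06] F [ 0.3  0.1 -4.1] t 17.35
P [528.3 171.5  76.5] move [1.8 0.1 6. ] rot [0.001 0.089 0.001] then-frame move [1.3 0.1 6.1]
```

```bash
echo '[[[0.007, 0, 0.019], [0, 0.3, 0], 0], [[0.006, 0, 0.019], [0, 0.3, 0], 0], [[0.006, 0, 0.019], [0, 0.29, 0], 0], [[0, 0, 0], [0, 0, 0], 0], [[0, 0, 0], [0, 0, 0], 0]]' > rows.txt && python3 inch.py rows.txt >/dev/null; python3 tb.py 73 0 13.5 0
```

```text
mid [72.4 -0.  20.2] e,yaw err deg [4.97 0.06] F [-0.2  0.3 -4.2] t 17.85
P [530.2 172.2  70.3] move [0.6 0.  6.7] rot [0.001 0.087 0.001] then-frame move [0.  0.  6.8]
```

```bash
echo '[[[0.001, 0, 0.017], [0, 0.22, 0], 0], [[0, 0, 0], [0, 0, 0], 0]]' > rows.txt && python3 inch.py rows.txt >/dev/null; python3 tb.py; echo '[[[0, 0, 0.017], [0, 0.22, 0], 0], [[0, 0, 0], [0, 0, 0], 0]]' > rows.txt && python3 inch.py rows.txt >/dev/null; python3 tb.py;echo '[[[0, 0, 0.017], [0, 0.22, 0], 0], [[0, 0, 0], [0, 0, 0], 0]]' > rows.txt && python3 inch.py rows.txt >/dev/null; python3 tb.py;echo '[[[0, 0, 0.012], [0, 0.21, 0], 0], [[0, 0, 0], [0, 0, 0], 0]]' > rows.txt && python3 inch.py rows.txt >/dev/null; python3 tb.py 73 0 13 0
```

```text
mid [72.9 -0.1 18.6] e,yaw err deg [3.71 0.06] F [ 0.9  0.4 -4. ] t 18.05
mid [73.3 -0.1 16.9] e,yaw err deg [2.46 0.06] F [-0.   0.7 -4.3] t 18.25
mid [73.6 -0.1 15.2] e,yaw err deg [1.21 0.06] F [ 0.4  0.5 -4.8] t 18.45
mid [73.8 -0.1 14. ] e,yaw err deg [0.01 0.06] F [ 0.4  0.5 -4. ] t 18.65
P [530.4 172.2  69.8] move [0.8 0.1 1. ] rot [0.    0.    0.001] then-frame move [0.8 0.1 1. ]
```

```bash
echo '[[[0.008, 0, 0.008], [0, 0, 0], 0], [[0, 0, 0], [0, 0, 0], 0]]' > rows.txt && python3 inch.py rows.txt >/dev/null; python3 tb.py; echo '[[[0, 0, 0.007], [0, 0, 0], 0], [[0, 0, 0], [0, 0, 0], 0]]' > rows.txt && python3 inch.py rows.txt >/dev/null; python3 tb.py
```

```text
mid [72.3 -0.  13.2] e,yaw err deg [-0.03  0.06] F [ 0.2  0.5 -4.3] t 18.85
mid [72.4 -0.  12.9] e,yaw err deg [-0.04  0.06] F [-5.  -1.7  2.2] t 19.05
```

Converted, -40 mm is -0.4, -35 mm is -0.35.

```bash
echo '[[[0, 0, 0], [0, 0, 0], 0.1], [[0, 0, 0], [0, 0, 0], 0.4], [[0, 0, 0], [0, 0, 0], 0.45], [[0, 0, 0], [0, 0, 0], 0.45], [[0, 0, 0], [0, 0, 0], 0.45]]' > rows.txt && python3 inch.py rows.txt 20|tail -3; python3 tb.py; echo '[[[0, 0, -0.1], [0, 0, 0], 0.45], [[0, 0, -0.25], [0, 0, 0], 0.45], [[0, 0, -0.35], [0, 0, 0], 0.45], [[0, 0, -0.4], [0, 0, 0], 0.45], [[0, 0, -0.4], [0, 0, 0], 0.45], [[0, 0, -0.3], [0, 0, 0], 0.45], [[0, 0, 0], [0, 0, 0], 0.45], [[0, 0, 0], [0, 0, 0], 0.45]]' > rows.txt && python3 inch.py rows.txt;python3 go.py 380 -100 260 198.6 -24
```

```text
force: [0.1, 0.2, -1.3]
grip_width: 0.451
gripper_force: 0.0
mid [73.1 -0.2 12.7] e,yaw err deg [-0.01  0.07] F [ 0.1  0.2 -1.3] t 19.55
time_s: 20.35
position: [460.9, 149.1, 234.8]
eef_rot: [[-0.867, -0.314, 0.387], [-0.287, 0.95, 0.127], [-0.408, -0.001, -0.913]]
force: [-0.9, -0.1, 0.1]
grip_width: 0.453
gripper_force: 0.0
move [ 131.3 -211.2  -86.1] rot [-0.003  0.001 -0.005] q [ 0.08 -0.12 -0.48  0.81  0.1  -0.22]
```

Released and withdrawn, and the tool force is near zero. I'll swing the arm clear and take the final look.

Converted, -35 mm is -0.35, -10 mm is -0.1.

```bash
echo '[[[0.05, -0.35, -0.1], [0, 0, 0], 0.45], [[0.05, -0.35, -0.1], [0, 0, 0], 0.45], [[0.05, -0.35, 0], [0, 0, 0], 0.45], [[0.05, -0.35, 0], [0, 0, 0], 0.45], [[0.05, -0.35, 0], [0, 0, 0], 0.45], [[0.05, -0.35, 0], [0, 0, 0], 0.45], [[0, 0, 0], [0, 0, 0], 0.45]]' > rows.txt && python3 inch.py rows.txt|sed -n 1,2p
python3 - <<'E'
from h import *;from workcell import bot, camrig, workorder
M=[]
for n,u,v,w,h,k in(("side",205,245,105,100,4),("top",165,200,65,95,5)):
    s=camrig.snapshot(n);np.savez(f"{n}9.npz",**s);J=cv2.resize(s["color"][v:v+h,u:u+w,::-1],None,fx=k,fy=k,interpolation=2);M.append(cv2.copyMakeBorder(J,0,480-h*k,0,0,0))
cv2.imwrite("pics/final.png",np.hstack(M))
E
```

```text
time_s: 21.05
position: [493.8, -64.8, 237.9]
```

View pics/final.png

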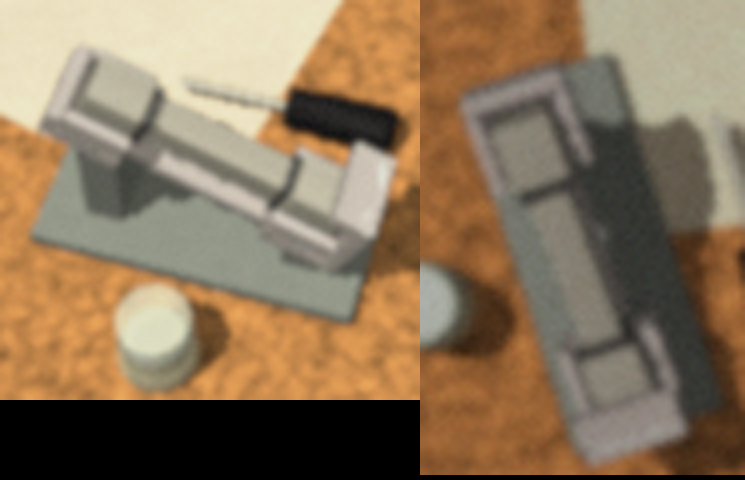

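Both views show the bar flat in both saddles, with its foot end under the keeper (side about (292,290), top about (288,275)). The jar and driver are unmoved, so I'm handing in.

```bash
python3 -c "
from workcell import bot, camrig, workorder;print(workorder.job_done())"
```

```text
the job is handed in; nothing more can be done
None
```

The bar is parked flat in both saddles with its heavy end at the foot under the keeper, released and handed in at about 21 s of the 64 s allowed; the hand-in returned no verdict.

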